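# Close the wide screw tub

### The arm

A 6-joint arm with a two-finger parallel gripper is mounted at the origin on the work surface. World frame = base frame: x ahead of the robot, y to its left, z up, the work surface at z = 0. Lengths are in mm, angles in rad, forces in N, time in s.
With the tool pointing down it reaches from about 350 to 850 mm from the base axis. Payload 8.1 kg.
Tool frame: the origin (TCP) lies on the centre line of the jaws, within the pads' length; the fingertips stand 14 mm ahead of it and the grasp point (between the pads) lies 5 mm behind it; z points along the fingers, y is the line along which they close (so a half turn about z gives the same grasp; the last joint's range is limited). The gripper opens to 85 mm and grips with 20 to 120 N. Pads are 22 mm wide; open, the fingers measure 114 mm over their backs; the gripper's body (76 mm by 85 mm) begins 54 mm behind the grasp point. The pads swing forward as they close: fully open they stand 13 mm farther back than shut.
Start: joints at [-1.369, 0.13, 1.488, -0, 1.523, -0.085], TCP at [169.751, -575.491, 245.292] pointing down, gripper open.
Joint ranges: [-2.96, 2.96], [-0.89, 2.26], [0.02, 2.5], [-1.34, 4.48], [0, 2.73], [-2.66, 2.66]. Speed limits (rad/s): [2.39, 2.39, 2.79, 3.14, 3.14, 3.14].

### API

Orientations are given as a unit quaternion [w, x, y, z].
In Python, from rig import env gives the robot as it stands.
- The arm moves only by the tool drive_tool, never from a script. Its argument "rows" is a list of rows, each a list of 3 entries, a list of its own where there are three numbers: the closure, from -1 (fully open) to 1 (shut), then the shift along the world's x, y, z in units of 0.3 m (1.0 is 0.3 m), then the turn about the world's z in units of 30 degrees (1.0 is 30 degrees). In form: [[fingers, [tx, ty, tz], twist], ...]. A call has 1 to 20 rows; each row is the pose to reach, as a shift and turn from the pose commanded when the call began; what a row does not reach only later rows make up. A row lasts 1/8 s, in which the tool goes at most 62.5 mm and 10.7 degrees, less where a joint would pass 70% of its speed; a pose out of reach is approached as far as the arm can. A call with a number of a shift or a turn outside -1 to 1 is refused whole. A call with a gripper value outside its range is refused whole. The fingers move at their own pace and stop on an object; "squeeze" is the grip in N (left out, the last holds). Time passes only in rows, so rows that repeat a pose let the fingers close. It gives the time, the measured TCP pose, the force, the opening and the grip force at its end, in the units of the state.
- env.sense(): the state, without advancing time (a new reading comes with each control period).
- env.snapshot(name): name is "scene" or "top"; returns the picture (384x512x3 uint8, blue, green, red); there is no depth.
- env.camera_info(name): a dict with "fx", "fy", "cx", "cy" (pixels), "R" (3x3) and "t" (3): a world point X has camera coordinates R X + t. Camera axes: x right, y down, z forward; pixel columns grow to the right and rows downward; lengths in mm; the calibration is good to about 2 mm. A picture is of the moment at which its call begins. camera_info takes no time and is no camera call.
- env.close_job(): hands the job in; it is judged then, once.
The state is a dict: "time": time; "qpos": joint angles; "dq": joint speeds; "tau": joint torques, N m; "position": TCP position; "tcp_rot": TCP orientation; "wrist_force": force on the tool from outside, world axes, zero at the start; "wrist_torque": the same for the moment, N m; "finger_gap": finger opening in mm; "gripper_force": force on a finger pad.
Only numpy, scipy, OpenCV 4.12 (cv2) and the standard library are available. Lean on these libraries where they do the work, as an engineer would, in place of code of your own. Each camera call takes 0.05 s, during which the arm holds its last target. There are 200 camera calls.

### The job

On the makers' bench the wide round screw tub stands open. Set its lid on it - the larger of the two loose lids with a knob - and press it down until it is fully home and level on the rim, then let go. Do not tip the tub over, and leave the narrow tub and the smaller lid where they are.

Things in the scene. Friction and masses are not known exactly. Their poses are not given: they have to be found in the camera images.
- lid: Larger lid: white plastic, round, loose, 60 g, knob up on the bench. From its underside up: tapered solid plug 0-12 mm (diameter 68 mm below, 80 above), flat disc 12-16 mm (diameter 104), central round knob 16-42 mm (diameter 30). Origin: centre of the plug's underside; z up through the knob; yaw is of no matter.
- tub: Wide white tub of screws, loose, 0.5 kg, outer dia. 92 mm, mouth 86, rim 70 mm above its underside. Black rubber collar round the rim (dia. 101) stands 8 mm above it: a lid set down rests on this, lid origin 66 mm above tub origin. Pushed with 8 N (10-15 is sure) collar and lid slide down 8 mm and stay, lid disc on the rim, lid origin at 58 mm. Origin: centre of underside; z up.
- small_tub: The narrow tub, to be left alone: the same white plastic and black collar, 62 mm in outer diameter (71 mm over the collar), rim 70 mm and collar top 78 mm above its underside, loose, open. Origin: centre of the underside; z up.
- small_lid: The smaller lid, to be left alone: the same shape as the larger, disc 74 mm in diameter, knob 20 mm in diameter, 36 mm high overall, lying knob up on the bench. Origin: centre of the plug's underside; z up.
Mind the look-alikes: they are no part of the job. Leave any red look-alike of the tub alone. What is shaped like the lid but purple is not meant.

How it is judged:
By the outcome, as a careful person would: the job done as asked, in the order asked, and still so for the second after the job is handed in, with the robot touching nothing.
It also fails if it takes over 43 s, if anything falls off the work surface, if the arm or the gripper's body presses on something with over 40 N, if the wrist force passes 120 N, or if a joint passes its speed limit or range.

## Working session

There is one attempt and no reset: what is moved stays moved. The work goes in short steps, Python scripts to look and compute and a tool call to move; the robot and the scene stay as the last step left them, time stands still between calls to the robot, and variables do not carry over. Pictures are saved under pics/ and viewed, at most 10 in all, crops included, and the job is handed in when it is done.

Besides the shell and the picture viewer there is one more tool, called after "Emit:" as name(argument=value, ...) on one line, values as JSON. drive_tool: Moves the arm, as the interface text tells. Shifts and turns lie within -1 to 1; 1 stands for 0.3 m of shift or 30 degrees of turn. Its arguments: {"type":"object","properties":{"rows":{"type":"array","items":{"type":"array"}},"squeeze":{"type":"number"}},"required":["rows"]}

```bash
mkdir -p pics; python3 - <<'E'
from rig import env
import cv2
for n in ("scene","top"):
    cv2.imwrite(f"pics/{n}0.png",env.snapshot(n)); c=env.camera_info(n); print(n,{k:(v if not hasattr(v,'round') else v) for k,v in c.items()})
s=env.sense();print(s['time'],s['position'],s['tcp_rot'],s['finger_gap'],s['wrist_force'])
E
```

```text
scene {'fx': 367.15948615224755, 'fy': 367.15948615224755, 'cx': 258.8773708276191, 'cy': 189.78149962943036, 'R': array([[ 0.76357949,  0.64562882,  0.01047815],
       [ 0.39310667, -0.45192783, -0.80076737],
       [-0.51226313,  0.61556857, -0.59888382]]), 't': array([-385.23561105, -165.51006785, 1280.05213555])}
top {'fx': 473.9199593170315, 'fy': 473.9199593170315, 'cx': 261.637819699951, 'cy': 191.24968037922162, 'R': array([[ 0.02166338, -0.99974505, -0.00636629],
       [-0.99820794, -0.02127391, -0.05593148],
       [ 0.05578179,  0.00756655, -0.99841431]]), 't': array([5.35530433e-01, 4.83275810e+02, 1.14931265e+03])}
0.1 [ 169.65064758 -575.02791464  244.33959901] [-8.39225720e-04  9.89733534e-01  1.42922437e-01 -5.90391746e-05] 85.31735469203991 [-0.07333262  0.24860296  0.12698862]
```

View pics/scene0.png

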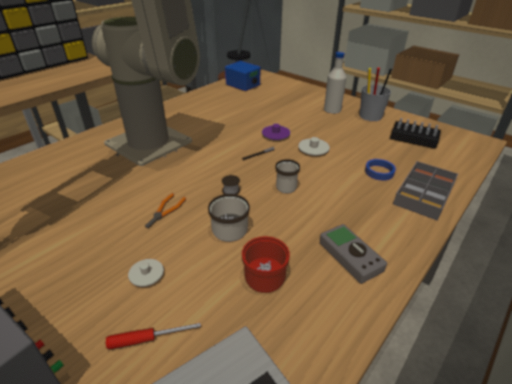

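View pics/top0.png

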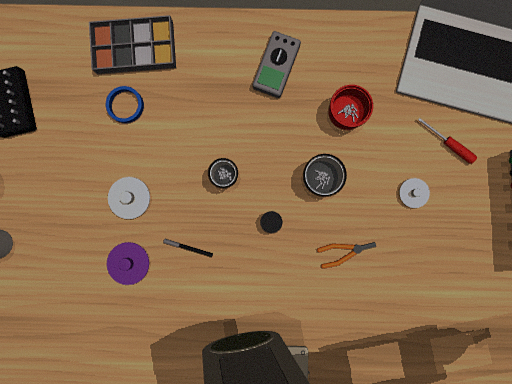

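The top view shows white lids at (129,198), about 42 px wide, and (414,193), about 30 px. There is also a purple lid at (128,263), a wide white tub with a black collar at (325,175), a narrow tub at (223,173) and a red tub at (350,106). The larger white lid at (129,198) and the tub at (325,175) fit the description. Next I'll measure both and confirm them in a crop.

```bash
cat > h.py <<'E'
import numpy as np, cv2
from rig import env
def proj(n,X):
    c=env.camera_info(n); p=np.array(c['R'])@np.array(X,float)+c['t']; return np.array([c['fx']*p[0]/p[2]+c['cx'],c['fy']*p[1]/p[2]+c['cy']])
def back(n,uv,z):
    c=env.camera_info(n);R=np.array(c['R']);d=R.T@np.array([(uv[0]-c['cx'])/c['fx'],(uv[1]-c['cy'])/c['fy'],1]);o=-R.T@c['t']
    return o+d*(z-o[2])/d[2]
def circ(n,x,y,z,r):
    return np.array([proj(n,[x+r*np.cos(a),y+r*np.sin(a),z]) for a in np.linspace(0,2*np.pi,72)])
def blob(mask,uv):
    k,l,st,ce=cv2.connectedComponentsWithStats(mask.astype(np.uint8)); i=l[int(uv[1]),int(uv[0])]
    m=(l==i).astype(np.uint8); cs,_=cv2.findContours(m,cv2.RETR_EXTERNAL,cv2.CHAIN_APPROX_NONE)
    return cv2.convexHull(max(cs,key=cv2.contourArea))[:,0].astype(float)
def fit(n,pts,z):
    W=np.array([back(n,p,z)[:2] for p in pts]).astype(np.float32); 
    A=np.c_[2*W,np.ones(len(W))];b=(W.astype(float)**2).sum(1);s=np.linalg.lstsq(A,b,rcond=None)[0]
    return s[0],s[1],np.sqrt(s[2]+s[0]**2+s[1]**2)*2
E
python3 - <<'E'
from h import *
T=cv2.imread("pics/top0.png");S=cv2.imread("pics/scene0.png")
def white(I): h=cv2.cvtColor(I,cv2.COLOR_BGR2HSV); return (h[...,1]<45)&(h[...,2]>120)
def dark(I): return I.max(2)<75
for n,I,p in (("top",T,(115,195)),("top",T,(405,188)),("scene",S,(303,150)),("scene",S,(138,275))):
    print(n,p,np.round(fit(n,blob(white(I),p),16),1))
# collar: grey values around
print(T[175,300:350].max(1)); print(T[150:200,325].max(1))
L=back("top",(129,198),16);B=back("top",(325,175),78);print(L,B)
out=np.hstack([cv2.resize(T[y-32:y+32,x-35:x+35],None,fx=5,fy=5,interpolation=cv2.INTER_NEAREST) for x,y in((129,198),(325,175))])
cv2.imwrite("pics/c1.png",out)
E
```

```text
top (115, 195) [460.8 337.4 102.5]
top (405, 188) [ 487.7 -361.8   72.3]
scene (303, 150) [462.5 335.4 102.3]
scene (138, 275) [ 489.5 -362.9   71.4]
[113 113  96  23   4 184 101  55  60  64  61  61  61  69  64  63  62  56
  61 109  99 116  91 142 102 145 143  89  53  62  65  64  72  37  45  38
  41  36  58  53  57  54  43 151  58  12  50 166 165 162]
[157 163 163 114   7  46 101  79  56  59  66  56  34  32  41  65  67  62
  73  66  64  61  98 150 152 145  80  92  90  37  67 114 150  75  62  57
  65  60  64  67  65  57  45  93 180   7  46 128 157 155]
[459.52186523 335.55031065  16.        ] [ 520.43036741 -135.71435492   78.        ]
```

View pics/c1.png

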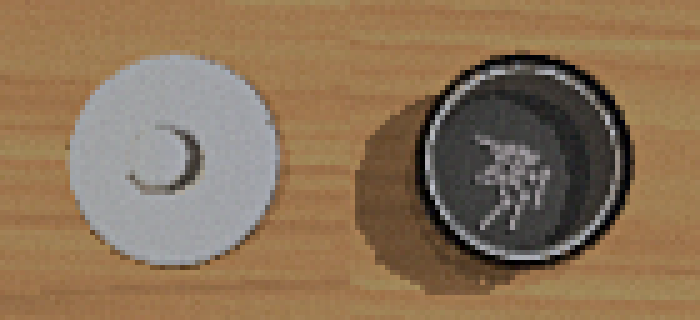

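The crop shows a plain white disc with a central knob at (129,198), measured 102.5 mm across (104 given; the other lid measured 72 against 74). The white-walled tub with a black collar is at (325,175). Both are the ones meant. Next is an exact fit of the collar in both views.

```bash
python3 - <<'E'
from h import *
from scipy.optimize import minimize
for n,f in(("top","pics/top0.png"),("scene","pics/scene0.png")):
    I=cv2.GaussianBlur(cv2.imread(f).max(2).astype(np.float32),(3,3),0)
    s=lambda P:cv2.remap(I,P[:,0].astype(np.float32)[None],P[:,1].astype(np.float32)[None],cv2.INTER_LINEAR).mean()
    def cost(v): return s(circ(n,v[0],v[1],78,48.5))
    g=[(cost((x,y)),x,y) for x in range(500,545,2) for y in range(-155,-115,2)]
    r=minimize(cost,min(g)[1:],method="Nelder-Mead");print(n,r.x,r.fun)
    best=min((s(circ(n,*r.x,78,R)),R) for R in np.arange(40,58,1.));print(best)
    # knob top of lid
    print("lid knob px",proj(n,[461.7,336.4,42]))
    print("clutter", back(n,(271,222) if n=="top" else (231,180),40))
E
```

```text
Traceback (most recent call last):
  File "h.py", line 9, in circ
    return np.array([proj(n,[x+r*np.cos(a),y+r*np.sin(a),z]) for a in np.linspace(0,2*np.pi,72)])
                     ~~~~^^^^^^^^^^^^^^^^^^^^^^^^^^^^^^^^^^^
  File "h.py", line 4, in proj
    c=env.camera_info(n); p=np.array(c['R'])@np.array(X,float)+c['t']; return np.array([c['fx']*p[0]/p[2]+c['cx'],c['fy']*p[1]/p[2]+c['cy']])
ValueError: time passes only in moves, steps and waits
```

`camera_info` shouldn't be called in a loop, so I'll cache it.

```bash
sed -i 's/^def proj/import functools\ncam=functools.lru_cache(None)(lambda n: env.camera_info(n))\ndef proj/; s/c=env.camera_info(n)/c=cam(n)/' h.py; python3 - <<'E'
from h import *
from scipy.optimize import minimize
for n,f in(("top","pics/top0.png"),("scene","pics/scene0.png")):
    I=cv2.GaussianBlur(cv2.imread(f).max(2).astype(np.float32),(3,3),0)
    s=lambda P:cv2.remap(I,P[:,0].astype(np.float32)[None],P[:,1].astype(np.float32)[None],cv2.INTER_LINEAR).mean()
    def cost(v): return s(circ(n,v[0],v[1],78,48.5))
    g=[(cost((x,y)),x,y) for x in range(500,545,2) for y in range(-155,-115,2)]
    r=minimize(cost,min(g)[1:],method="Nelder-Mead");print(n,r.x,r.fun)
    print(min((s(circ(n,*r.x,78,R)),R) for R in np.arange(40,58,1.)))
    print("clutter", back(n,(271,222) if n=="top" else (231,180),40))
s=env.sense();print(s['time'],s['position'])
E
```

```text
top [ 520.54924419 -133.59668782] 46.29250717163086
(np.float32(46.094467), np.float64(48.0))
clutter [408.59803083 -13.2346303   40.        ]
scene [ 525.93779268 -139.26550655] 70.08512115478516
(np.float32(69.55324), np.float64(48.0))
clutter [414.39364098 -15.68550898  40.        ]
0.1 [ 169.65064758 -575.02791464  244.33959901]
```

```bash
python3 - <<'E'
from h import *
from scipy.optimize import least_squares
T=cv2.imread("pics/top0.png");S=cv2.imread("pics/scene0.png")
for th in (40,55,70):
    m=np.zeros(T.shape[:2],bool); m[145:205,295:355]=T[145:205,295:355].max(2)<th
    for p in ((325,154),(324,153),(324,154),(304,175)):
        if m[p[1],p[0]]: print("top",th,np.round(fit("top",blob(m,p),78),1));break
# radial gradient edge: outer edge of collar at R=50.5 -> maximise mean(outside)-mean(inside)
from scipy.optimize import minimize
for n,I in(("top",T),("scene",S)):
    I=I.max(2).astype(np.float32)
    s=lambda P:np.minimum(cv2.remap(I,P[:,0].astype(np.float32)[None],P[:,1].astype(np.float32)[None],cv2.INTER_CUBIC),130).mean()
    c=lambda v:s(circ(n,v[0],v[1],78,48.8))-s(circ(n,v[0],v[1],78,53))-s(circ(n,v[0],v[1],78,44.5))
    g=sorted((c((x,y)),x,y) for x in range(510,540,1) for y in range(-150,-120,1));print(n,g[:3])
V=cv2.resize(S[185:250,195:265],None,fx=8,fy=8,interpolation=cv2.INTER_CUBIC)
for (x,y),col in(((522,-135),(0,255,0)),((526,-139),(0,0,255))):
    P=(circ("scene",x,y,78,50.5)-[195,185]+.5)*8; cv2.polylines(V,[P.astype(int).reshape(-1,1,2)],True,col,1)
    P=(circ("scene",x,y,0,46)-[195,185]+.5)*8; cv2.polylines(V,[P.astype(int).reshape(-1,1,2)],True,col,1)
cv2.imwrite("pics/c2.png",V)
E
```

```text
top 40 [ 521.  -133.8   99.1]
top 55 [ 520.8 -133.6   99.5]
top 70 [ 520.5 -133.7  100.1]
top [(np.float32(-230.58606), 521, -134), (np.float32(-228.06847), 520, -134), (np.float32(-221.878), 521, -133)]
scene [(np.float32(-106.828995), 510, -121), (np.float32(-106.492676), 511, -121), (np.float32(-106.255005), 510, -122)]
```

View pics/c2.png

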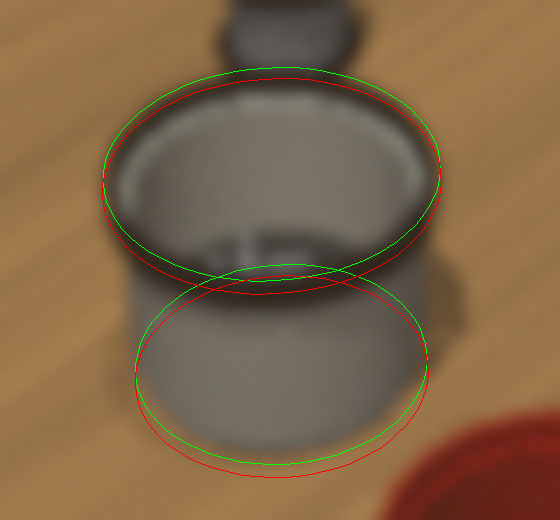

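The green outline (521,-134) matches the collar and base, so the tub is at about (521,-134) and the lid at about (461,337). The sizes agree with those given (collar 100 mm, lid 102.5 mm). Moving now.

Emit:
drive_tool(rows=[[-1,[0.9,0.95,0],0],[-1,[0.9,0.95,0],0],[-1,[0.9,0.95,0],0],[-1,[0.9,0.95,0],0],[-1,[0.9,0.95,0],0],[-1,[0.9,0.95,0],0],[-1,[0.9,0.95,0],0],[-1,[0.9,0.95,0],0],[-1,[0.9,0.95,0],0]], squeeze=50)

```text
time: 1.23
position: [438.9, -291.4, 245.0]
tcp_rot: [-0.0, 0.99, 0.142, -0.0]
wrist_force: [0.7, 0.7, 0.3]
finger_gap: 85.4
gripper_force: 0.0
```

Emit:
drive_tool(rows=[[-1,[0.1,1,0],0],[-1,[0.1,1,0],0],[-1,[0.1,1,0],0],[-1,[0.1,1,0],0],[-1,[0.1,1,0],0],[-1,[0.1,1,0],0],[-1,[0.1,1,0],0]])

```text
time: 2.1
position: [469.7, 8.1, 245.3]
tcp_rot: [0.0, 0.99, 0.142, -0.0]
wrist_force: [0.8, -1.0, -0.1]
finger_gap: 85.4
gripper_force: 0.0
```

Emit:
drive_tool(rows=[[-1,[0,1,-0.2],0],[-1,[0,1,-0.2],0],[-1,[0,1,-0.2],0],[-1,[0,1,-0.2],0],[-1,[0,1,-0.2],0],[-1,[0,1,-0.2],0],[-1,[0,1,-0.2],0],[-1,[0,1,-0.2],0]])

```text
time: 3.1
position: [470.8, 307.6, 185.8]
tcp_rot: [0.0, 0.99, 0.142, 0.0]
wrist_force: [-0.7, -0.6, -0.8]
finger_gap: 85.3
gripper_force: 0.0
```

Emit:
drive_tool(rows=[[-1,[-0.03,0.092,0],0],[-1,[-0.03,0.092,-0.2],0],[-1,[-0.03,0.092,-0.35],0],[-1,[-0.03,0.092,-0.42],0],[-1,[-0.03,0.092,-0.46],0],[-1,[-0.03,0.092,-0.49],0],[-1,[-0.03,0.092,-0.5],0],[-1,[-0.03,0.092,-0.5],0]])

```text
time: 4.1
position: [461.2, 337.3, 36.0]
tcp_rot: [-0.0, 0.99, 0.143, 0.0]
wrist_force: [0.1, 0.2, 0.4]
finger_gap: 85.5
gripper_force: 0.0
```

```bash
python3 - <<'E'
from h import *
I=env.snapshot("scene");print(env.sense()['position'],proj("scene",[461,337,42]))
J=env.snapshot("top")
a=cv2.resize(I[110:190,265:365],(400,320));b=cv2.resize(J[150:246,70:190],(400,320))
cv2.imwrite("pics/g1.png",np.hstack([a,b]))
E
```

```text
[461.33390986 337.42134531  36.16450152] [314.20960638 138.81248558]
```

View pics/g1.png

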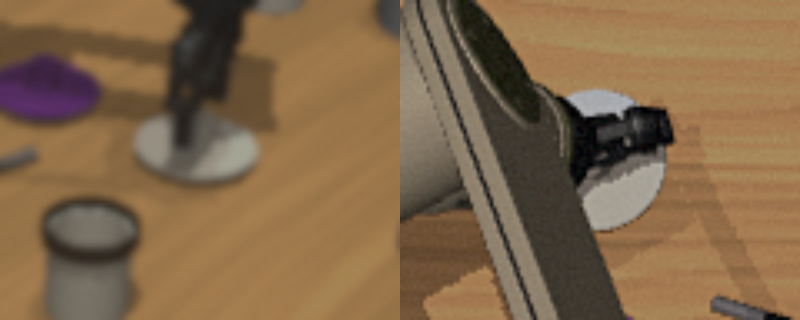

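The gripper straddles the disc, with one finger in view near the left of it. Closing now.

Emit:
drive_tool(rows=[[1,[0,0,0],0],[1,[0,0,0],0],[1,[0,0,0],0],[1,[0,0,0],0],[1,[0,0,0],0],[1,[0,0,0],0],[1,[0,0,0],0],[1,[0,0,0],0]], squeeze=50)

```text
time: 5.2
position: [461.1, 337.3, 35.6]
tcp_rot: [-0.0, 0.99, 0.143, 0.0]
wrist_force: [0.4, -0.2, 5.8]
finger_gap: 28.4
gripper_force: 49.7
```

Emit:
drive_tool(rows=[[1,[0,0,0.03],0],[1,[0,0,0.1],0],[1,[0,0,0.2],0],[1,[0,0,0.3],0],[1,[0,0,0.4],0],[1,[0,0,0.5],0],[1,[0,0,0.5],0],[1,[0,0,0.5],0]])

```text
time: 6.2
position: [460.2, 336.7, 184.2]
tcp_rot: [0.0, 0.99, 0.143, -0.001]
wrist_force: [0.1, 0.1, -2.0]
finger_gap: 28.2
gripper_force: 49.5
```

```bash
python3 - <<'E'
from h import *
I=env.snapshot("scene");p=env.sense()['position'];print(p)
J=env.snapshot("top")
q=[p[0],p[1],p[2]-20]
def crop(n,I):
    u,v=proj(n,q).astype(int);u0,v0=max(u-50,0),max(v-45,0);V=cv2.resize(I[v0:v0+80,u0:u0+100],(400,320),interpolation=cv2.INTER_CUBIC)
    P=(circ(n,*q,52)-[u0,v0]+.5)*4;cv2.polylines(V,[P.astype(int).reshape(-1,1,2)],True,(0,255,0),1);return V
cv2.imwrite("pics/g2.png",np.hstack([crop("scene",I),crop("top",J)]))
cv2.imwrite("pics/top2.png",J);cv2.imwrite("pics/scene2.png",I)
E
```

```text
[459.86895528 336.54388126 183.56647426]
```

View pics/g2.png

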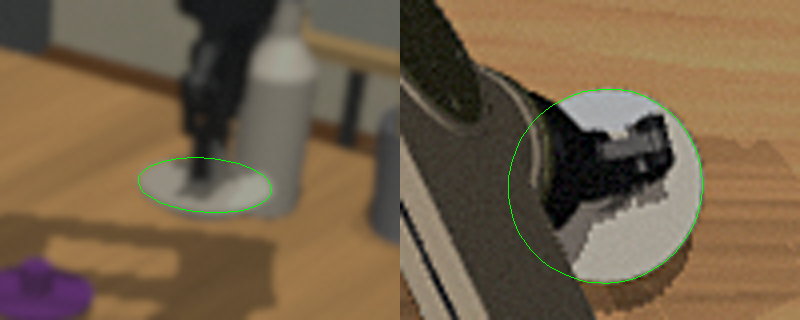

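The lid is held level, and both views show its disc centred under the TCP to within about 1-2 mm. Carrying it to the tub.

Emit:
drive_tool(rows=[[1,[0.1,-0.1,0],0],[1,[0.1,-0.3,0],0],[1,[0.1,-0.45,0],0],[1,[0.1,-0.6,0],0],[1,[0.1,-0.75,0],0],[1,[0.1,-0.8,0],0],[1,[0.1,-0.8,0],0]])

```text
time: 7.18
position: [490.4, 96.7, 184.5]
tcp_rot: [-0.0, 0.99, 0.142, -0.001]
wrist_force: [0.2, 0.2, 0.5]
finger_gap: 28.2
gripper_force: 49.6
```

Emit:
drive_tool(rows=[[1,[0.1,-0.1,0],0],[1,[0.1,-0.25,0],0],[1,[0.1,-0.4,0],0],[1,[0.1,-0.55,0],0],[1,[0.1,-0.68,0],0],[1,[0.1,-0.77,0],0],[1,[0.1,-0.77,0],0],[1,[0.1,-0.77,0],0],[1,[0.1,-0.77,0],0]])

```text
time: 8.3
position: [520.9, -132.4, 185.1]
tcp_rot: [-0.0, 0.99, 0.144, -0.0]
wrist_force: [0.1, 1.1, -0.8]
finger_gap: 28.1
gripper_force: 49.7
```

Emit:
drive_tool(rows=[[1,[0,-0.005,-0.1],0],[1,[0,-0.005,-0.17],0],[1,[0,-0.005,-0.21],0],[1,[0,-0.005,-0.21],0],[1,[0,-0.005,-0.21],0]])

```text
time: 8.93
position: [521.5, -135.4, 123.4]
tcp_rot: [0.0, 0.99, 0.143, 0.001]
wrist_force: [-0.9, -0.5, -0.4]
finger_gap: 28.5
gripper_force: 49.7
```

```bash
python3 - <<'E'
from h import *
I=env.snapshot("scene");p=env.sense()['position'];print(p)
J=env.snapshot("top")
def crop(n,I):
    u,v=proj(n,[p[0],p[1],p[2]-40]).astype(int);u0,v0=u-40,v-30;V=cv2.resize(I[v0:v0+60,u0:u0+80],(400,300),interpolation=cv2.INTER_CUBIC)
    for c,z,r,col in ((p,p[2]-20,52,(0,255,0)),((521,-134),78,50.5,(0,0,255))):
        P=(circ(n,c[0],c[1],z,r)-[u0,v0]+.5)*5;cv2.polylines(V,[P.astype(int).reshape(-1,1,2)],True,col,1)
    return V
cv2.imwrite("pics/g3.png",np.hstack([crop("scene",I),crop("top",J)]))
E
```

```text
[ 521.55836622 -135.5125796   123.51281473]
```

View pics/g3.png

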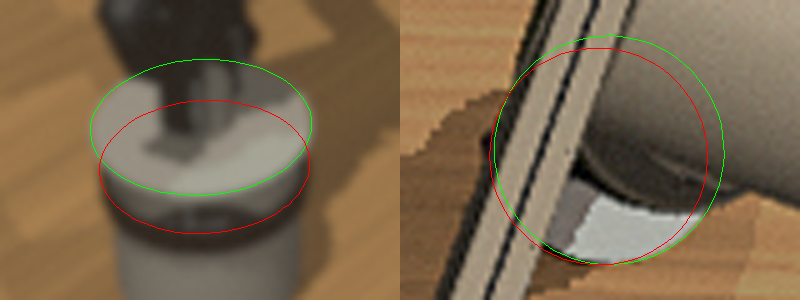

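The lid (green) sits concentric above the collar (red) in the scene view. Lowering it slowly.

Emit:
drive_tool(rows=[[1,[0,0.003,-0.03],0],[1,[0,0.003,-0.05],0],[1,[0,0.003,-0.06],0],[1,[0,0.003,-0.065],0],[1,[0,0.003,-0.07],0],[1,[0,0.003,-0.07],0]])

```text
time: 9.78
position: [520.9, -134.5, 101.5]
tcp_rot: [0.0, 0.99, 0.143, 0.0]
wrist_force: [-0.1, -0.1, 0.8]
finger_gap: 28.6
gripper_force: 49.8
```

Emit:
drive_tool(rows=[[1,[0,0,-0.005],0],[1,[0,0,-0.01],0],[1,[0,0,-0.015],0],[1,[0,0,-0.015],0]])

```text
time: 10.28
position: [520.9, -134.6, 97.5]
tcp_rot: [0.0, 0.99, 0.143, 0.0]
wrist_force: [-2.6, 1.2, 4.8]
finger_gap: 28.3
gripper_force: 50.1
```

Emit:
drive_tool(rows=[[1,[0,0,-0.004],0],[1,[0,0,-0.008],0],[1,[0,0,-0.01],0],[1,[0,0,-0.01],0]])

```text
time: 10.78
position: [520.9, -134.6, 94.5]
tcp_rot: [0.0, 0.99, 0.143, 0.0]
wrist_force: [-3.4, 1.2, 5.5]
finger_gap: 28.7
gripper_force: 50.1
```

Emit:
drive_tool(rows=[[1,[0,0,-0.004],0],[1,[0,0,-0.008],0],[1,[0,0,-0.01],0],[1,[0,0,-0.01],0]])

```text
time: 11.28
position: [521.2, -134.6, 93.6]
tcp_rot: [0.0, 0.99, 0.143, 0.0]
wrist_force: [-12.1, 4.5, 22.7]
finger_gap: 28.6
gripper_force: 51.8
```

The force rose to 22.7 N at 93.6 mm, and home was expected at about 94. I'll ease off the load, let go and retreat straight up.

Emit:
drive_tool(rows=[[1,[0,0,0.007],0],[1,[0,0,0.007],0],[-0.2,[0,0,0.007],0],[-0.2,[0,0,0.007],0],[-0.2,[0,0,0.007],0],[-0.2,[0,0,0.007],0],[-0.2,[0,0,0.007],0],[-0.2,[0,0,0.1],0],[-0.2,[0,0,0.25],0],[-0.2,[0,0,0.4],0],[-0.2,[-0.3,0.6,0.5],0],[-0.2,[-0.3,0.9,0.5],0],[-0.2,[-0.3,0.9,0.5],0],[-0.2,[-0.3,0.9,0.5],0],[-0.2,[-0.3,0.9,0.5],0],[-0.2,[-0.3,0.9,0.5],0]])

```text
time: 13.28
position: [430.2, 137.7, 241.3]
tcp_rot: [-0.0, 0.989, 0.145, 0.001]
wrist_force: [0.9, -1.0, 0.2]
finger_gap: 51.0
gripper_force: 0.0
```

```bash
python3 - <<'E'
from h import *
I=env.snapshot("scene");J=env.snapshot("top")
cv2.imwrite("pics/top4.png",J);cv2.imwrite("pics/scene4.png",I)
def white(I): h=cv2.cvtColor(I,cv2.COLOR_BGR2HSV); return (h[...,1]<45)&(h[...,2]>120)
def crop(n,I,z=74):
    u,v=proj(n,[521,-134,50]).astype(int);u0,v0=u-40,v-30;V=cv2.resize(I[v0:v0+60,u0:u0+80],(400,300),interpolation=cv2.INTER_CUBIC)
    P=(circ(n,521,-134,z,52)-[u0,v0]+.5)*5;cv2.polylines(V,[P.astype(int).reshape(-1,1,2)],True,(0,255,0),1)
    return V
cv2.imwrite("pics/g4.png",np.vstack([np.hstack([crop("scene",I),crop("top",J)]),np.hstack([cv2.resize(I,(400,300)),cv2.resize(J,(400,300))])]))
E
```

```text
(no output)
```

View pics/g4.png

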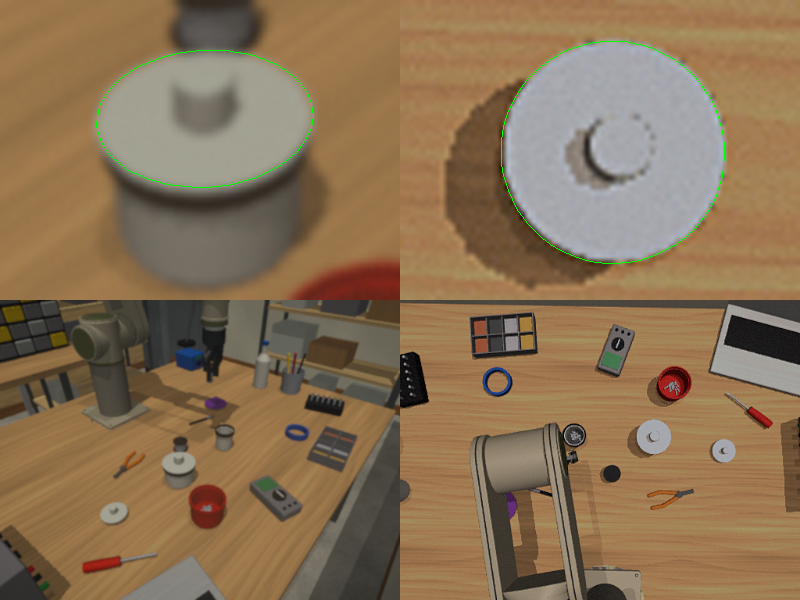

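The lid sits on the tub and looks level, everything else is in place, and the green outline at home height fits. To be sure it is home, I'll press on the knob's centre with closed fingers and read the height: shut fingertips should touch at a TCP of about 114.

Emit:
drive_tool(rows=[[1,[0.3,-0.2,0],0],[1,[0.3,-0.4,0],0],[1,[0.3,-0.6,0],0],[1,[0.3,-0.75,0],0],[1,[0.3,-0.9,0],0],[1,[0.3,-0.9,0],0],[1,[0.3,-0.9,0],0],[1,[0.3,-0.9,-0.15],0],[1,[0.3,-0.9,-0.25],0],[1,[0.3,-0.9,-0.33],0],[1,[0.3,-0.9,-0.38],0],[1,[0.3,-0.9,-0.4],0],[1,[0.3,-0.9,-0.4],0]])

```text
time: 15.0
position: [521.0, -134.3, 121.2]
tcp_rot: [0.0, 0.99, 0.143, 0.0]
wrist_force: [0.1, 0.1, 1.5]
finger_gap: -0.0
gripper_force: 0.0
```

Emit:
drive_tool(rows=[[1,[0,0,-0.006],0],[1,[0,0,-0.011],0],[1,[0,0,-0.015],0],[1,[0,0,-0.015],0]])

```text
time: 15.5
position: [520.7, -134.5, 116.3]
tcp_rot: [-0.0, 0.99, 0.143, -0.0]
wrist_force: [-0.7, 0.2, 0.2]
finger_gap: 0.1
gripper_force: 0.0
```

Emit:
drive_tool(rows=[[1,[0,0,-0.004],0],[1,[0,0,-0.008],0],[1,[0,0,-0.01],0],[1,[0,0,-0.01],0]])

```text
time: 16.0
position: [520.8, -134.5, 114.0]
tcp_rot: [0.0, 0.99, 0.143, 0.0]
wrist_force: [-3.3, 1.3, 7.6]
finger_gap: 0.2
gripper_force: 3.5
```

Emit:
drive_tool(rows=[[1,[0,0,-0.001],0],[1,[0,0,-0.002],0],[1,[0,0,-0.002],0]])

```text
time: 16.38
position: [520.9, -134.6, 114.1]
tcp_rot: [0.0, 0.99, 0.143, 0.0]
wrist_force: [-5.2, 2.7, 11.4]
finger_gap: 0.4
gripper_force: 5.7
```

The lid is solid at 114 mm under 11.4 N, so it is home. Retreating, then one last check.

Emit:
drive_tool(rows=[[1,[0,0,0.05],0],[1,[0,0,0.2],0],[1,[0,0,0.4],0],[1,[-0.3,0.6,0.45],0],[1,[-0.3,0.9,0.45],0],[1,[-0.3,0.9,0.45],0],[1,[-0.3,0.9,0.45],0],[1,[-0.3,0.9,0.45],0],[1,[-0.3,0.9,0.45],0],[1,[-0.3,0.9,0.45],0]])

```text
time: 17.62
position: [431.0, 135.1, 248.1]
tcp_rot: [0.0, 0.99, 0.143, 0.0]
wrist_force: [0.1, -0.3, -0.2]
finger_gap: 0.1
gripper_force: 0.0
```

```bash
python3 - <<'E'
from h import *
I=env.snapshot("scene")
V=cv2.resize(I[165:260,180:300],(720,570),interpolation=cv2.INTER_CUBIC)
cv2.imwrite("pics/g5.png",V)
E
```

```text
(no output)
```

View pics/g5.png

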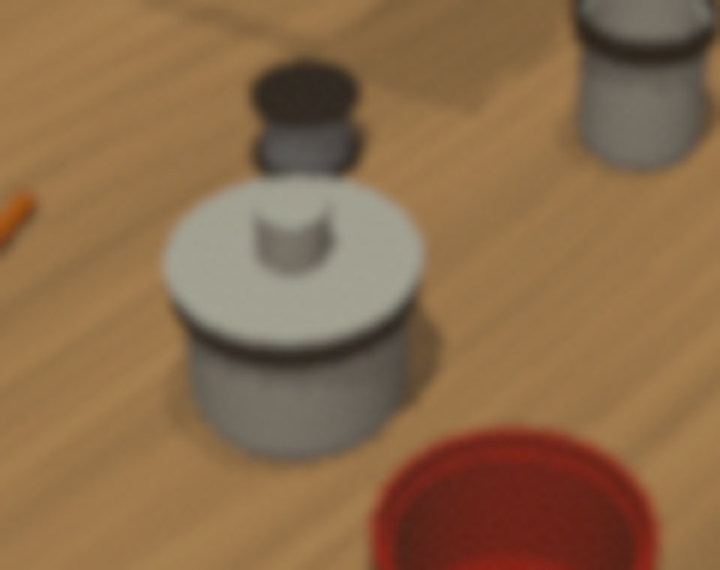

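The lid is level on the tub, with an even collar band showing under the disc (crop around (293,265)).

```bash
python3 -c "
from rig import env
print(env.close_job())"
```

```text
the job is handed in; nothing more can be done
None
```

The larger white lid is pressed home and looks level on the wide tub. The gripper has let go and is clear, the narrow tub and smaller lid were left alone, and the job was handed in at about 18 s of the 43 s allowed.

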